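Inspect the compressor bore with a rigid scope

TASK

Pull the red dust plug out of the compressor cylinder's inspection port and set it down in the green parts tray. Then take the scope from its stand by the orange handle, lower its rod upright through the middle of the port, without the scope ever touching the cylinder, until the yellow band on the rod is level with the port's mouth (lens about 40 mm deep), and keep it there, still and centred, for three seconds; finish while still holding it like that. Leave the tools and other things on the bench where they are.

Things in the scene. Friction and masses are not known exactly. Their poses are not given: they have to be found in the camera images.
- cylinder: finned aluminium air-compressor cylinder bolted to the bench, cannot move; 120 x 120 mm foot, 104 x 104 mm fins, 84 x 84 mm flat head, head's top 80 mm above the bench (bolt heads 5 mm higher at its four corners). Origin: centre of its underside, z up. The inspection port is a 24 mm round hole through the middle of the 12 mm thick head; below it the bore is 60 mm wide and its floor is 74 mm below the port's mouth. The plug closes the port at the start
- port (a point): centre of the port's mouth, level with the top of the head (80 mm above the bench); z up along the port's axis
- plug_grip (a point): red plastic dust plug standing loosely in the port, 35 g: stem 19.6 mm thick and 14 long (in the port), flange 36 mm across and 6 thick (lying on the head), round upright grip 24 mm thick and 40 tall. This point: centre of the grip, 40 mm above the plug's lower end, 20 mm above the flange's top and 20 mm below the top. z along the plug, up at the start
- scope_grip (a point): centre of the handle of the rigid inspection scope, which hangs upright in its stand: orange handle 28 x 28 mm square and 64 tall (28 mm sides along this point's x and y), z up along the rod. Below the handle a steel rod 8 mm thick and 95 long with a lens at its tip, 127 mm below this point; 160 g. A yellow band runs round the rod from 34 to 46 mm above the tip
- scope_tip (a point): the lens end of the scope's rod, on the rod's axis, 127 mm straight below scope_grip; z up along the rod
- stand: blue scope stand fixed to the bench, 100 x 100 mm foot, two steel posts and a 50 x 70 mm top plate whose top is 110 mm above the bench; the scope's handle rests on it and its rod hangs through a 17 mm hole, tip 15 mm above the bench: the scope must be raised 95 mm to come clear. Origin: centre of the underside
- tray: green open parts tray fixed to the bench, 140 (its x) x 120 (its y) x 25 mm tall, walls and floor 4 mm. Origin: centre of its underside, z up. Two loose brass nuts, 20 mm across, lie in it near its +x wall (48 mm from the centre); the rest is free. It and the stand may be on either side
- oil: blue oil bottle with red cap, 56 mm across, 150 tall, standing; a bystander. Origin on its underside
- wheel: spare grey grinding wheel, 125 mm across, 20 thick, lying flat; a bystander. Origin on its underside
- driver: yellow-handled screwdriver lying on the bench; a bystander. Origin on its underside
- wrench: steel wrench lying on the bench; a bystander. Origin on its underside
- hammer: hammer with pale wooden handle lying on the bench; a bystander. Origin on its underside
Not all that is in view belongs to the job. Of the things like the part that bears plug_grip, leave any that is purple; of the rest the smaller one is meant. Of the things like the tray, leave any that is blue; of the rest the smaller one is meant.

How it is judged (in metres and radians):
On the way, in this order (a step that is already met when the one before it is completed fails the run):
1. the plug lies in the tray, let go (x of plug_grip in the frame of tray between -0.07 and 0.07 m and y of plug_grip in the frame of tray between -0.06 and 0.06 m and height (world z) of plug_grip below 0.055 m and contact force between plug and tray above 0.05 N and contact force between plug and the fingers below 0.05 N and linear speed of plug below 0.03 m/s), for 0.2 s.
2. the scope is drawn clear of its stand and held (z of scope_tip in the frame of stand above 0.105 m and contact force between the fingers and scope above 1 N), for 0.1 s.
3. the scope's lens is held still in the port, 30 to 50 mm deep and within 5 mm of its axis, for three seconds (z of scope_tip in the frame of port between -0.05 and -0.03 m and horizontal distance between scope_tip and port below 0.005 m and angle between scope_tip's own z axis and vertical below 0.1 rad and linear speed of scope below 0.02 m/s and contact force between the fingers and scope above 1 N and contact force between scope and cylinder below 0.3 N), for 2.8 s.
At the end, for the whole second after the job is handed in: The gripper holds the scope still, upright within 0.10 rad, lens 30 to 50 mm below the port's mouth and within 5 mm of its axis, not touching the cylinder; the plug lies let go and at rest on the tray's floor (its grip's centre over the tray, lower than 55 mm above the bench) (all of step 1 and all of step 3); the arm keeps its last pose, push and grip.
It fails at once if the scope touches the cylinder (over 0.3 N) (contact force between scope and cylinder above 0.3 N).
It fails at once if the plug is dropped or thrown (faster than 1 m/s out of the fingers) (contact force between plug and the fingers below 0.02 N and linear speed of plug above 1 m/s).
It fails at once if a bystander (oil bottle, grinding wheel, screwdriver, wrench, hammer) is moved by more than 25 mm (distance of any of oil, wheel, driver, wrench, hammer from where it was at the start of the episode above 0.025 m).
It also fails if it takes over 69 s, if anything falls off the work surface, if the arm or the gripper's body presses on something with over 40 N, if the wrist force passes 120 N, or if a joint passes its speed limit or range.

ROBOT

A 6-joint arm with a two-finger parallel gripper is mounted at the origin on the work surface. World frame = base frame: x ahead of the robot, y to its left, z up, the work surface at z = 0. Lengths are in m, angles in degrees, forces in N, time in s.
With the tool pointing down it reaches from about 0.35 to 0.875 m from the base axis. Payload 4.2 kg.
Tool frame: the origin (TCP) lies midway between the tips of the shut fingers; the grasp point (between the pads) lies r.pinch_z behind it (r.pinch_z is the distance from the TCP to the grasp point, in m); z points along the fingers, y is the direction in which the jaws open and shut (so a half turn about z gives the same grasp; the last joint's range is limited). The gripper opens to 87 mm and grips with 3 to 60 N. Pads are 19 mm wide; open, the fingers measure 117 mm over their backs; the gripper's body (75 mm by 190 mm) begins 51 mm behind the grasp point.
Start: joints at [83.342, 22.042, 0.453, 0, -68.411, -14.817], TCP at [0.229, 0.582, 0.202] pointing down, gripper open.
Joint ranges: [-179.83, 179.83], [-69.29, 118.12], [-61.27, 80.66], [-181.25, 117.63], [-171.15, -9.14], [-177.46, 177.46]. Speed limits (degrees/s): [159.86, 159.86, 180, 180, 180, 180].

INTERFACE

Orientations are given as a 3x3 rotation matrix whose columns are the frame's x, y, z axes.
In Python, from station import r gives the robot as it stands. The module is installed in compiled form; this text tells all that it offers.
- The arm moves only by the tool play_rows, never from a script. Its argument "deltas" is a list of rows, each a list of 7 numbers: the shift along the tool's x, y, z in units of 25 mm (1.0 is 25 mm), then the turn, a rotation vector about the tool's x, y, z in units of 5 degrees (1.0 is 5 degrees), then the finger opening in mm, from 0 to 87. In form: [[tx, ty, tz, wx, wy, wz, fingers], ...]. A call has 1 to 12 rows; each row is the pose to reach, as a shift and turn from the pose commanded when the call began, along the tool's axes at that moment; what a row does not reach only later rows make up. A row lasts 1/10 s, in which the tool goes at most 50 mm and 8.59 degrees, less where a joint would pass 70% of its speed; a pose out of reach is approached as far as the arm can. A call with a gripper value outside its range is refused whole. The fingers move at their own pace and stop on an object; the grip force is fixed at half the most. Time passes only in rows, so rows that repeat a pose let the fingers close. It gives the time, the measured TCP pose, the force and the opening at its end, in the units of the state.
- r.sense(): the state, without advancing time (a new reading comes with each control period).
- r.capture(name): name is "scene" or "side" or "wrist"; returns a dict with "pixels" (400x640x3 uint8, red, green, blue), "camera_matrix" (3x3 intrinsics, pixels), "k1" (the pictures are not rectified: a ray, as slopes to the right and down, at radius r is drawn at 1 + k1 r^2 times it, then the intrinsics apply), "R" (3x3) and "t" (3): a world point X has camera coordinates R X + t; the wrist camera has in their place "T_tool_cam" (4x4, takes a point from camera to tool coordinates, whose origin is the TCP and whose axes are the flange's). Camera axes: x right, y down, z forward; pixel columns grow to the right and rows downward; lengths in m; the calibration is good to about 2 mm. A picture is of the moment at which its call begins: read the wrist's pose just before it. There is no depth.
- r.finish_job(): hands the job in, once; it reports no verdict.
Trained networks look in the newest picture that a camera, given by its name, has taken for a name from the list of things; names that differ only in an ending like _2 or _b are one class to them, and where a whole thing is asked for, a point or a joint stands for the part that bears it (a point fixed in the world has none). Each returns a list of dicts, best first, with "score" (0 to 1); they miss things now and then, are a little off and sometimes report something else, mostly with a low value. They report only what shows in the picture. A call takes as long as a camera call. They do not tell look-alikes from the thing itself.
- r.spot_in(camera, target): "centre" ([x, y, z] in m, in world coordinates, good to about 4 mm: the middle of the surface that is visible of it).
- r.cut_out(camera, target): "region" (400x640 bool, what is visible of it).
The state is a dict: "time_s": time; "joints": joint angles; "joint_velocities": joint speeds; "effort": joint torques, N m; "tcp_pos": TCP position; "ee_rot": TCP orientation; "wrist_force": force on the tool from outside, world axes, zero at the start; "moment": the same for the moment, N m; "gripper_width": opening from 0.0 (shut) to 1.0 (fully open).
Only numpy, scipy, OpenCV 4.12 (cv2) and the standard library are available. Lean on these libraries where they do the work, as an engineer would, in place of code of your own. Each camera call takes 0.05 s, during which the arm holds its last target.

## Working session

There is one attempt and no reset: what is moved stays moved. The work goes in short steps, Python scripts to look and compute and a tool call to move; the robot and the scene stay as the last step left them, time stands still between calls to the robot, and variables do not carry over. Pictures are saved under pics/ and viewed, and the job is handed in when it is done.

Besides the shell and the picture viewer there is one more tool, called after "Request:" as name(argument=value, ...), one argument or row to a line, values as JSON. play_rows: Moves the arm, as the interface text tells. Its arguments: {"type":"object","properties":{"deltas":{"type":"array","items":{"type":"array","items":{"type":"number"}}}},"required":["deltas"]}

```bash
mkdir -p pics; ls
python3 - <<'E'
from station import r
import cv2, numpy as np
s=r.sense(); print(s['time_s'],s['tcp_pos'],s['ee_rot'],s['gripper_width'],r.pinch_z)
for c in ['scene','side']:
    d=r.capture(c); cv2.imwrite(f'pics/{c}0.png',d['pixels'][:,:,::-1])
    print(c,d['camera_matrix'],d['k1'],d['R'],d['t'])
    for t in ['cylinder','plug_grip','scope_grip','stand','tray','oil','wheel','driver','wrench','hammer']:
        print(t,[(round(o['score'],2),np.round(o['centre'],3).tolist()) for o in r.spot_in(c,t)])
print(r.sense()['time_s'])
E
```

```text
pics
0.0 [0.22854748 0.58101772 0.20086748] [[ 9.30522748e-01 -3.66233403e-01 -7.13904107e-04]
 [-3.66234089e-01 -9.30520500e-01 -2.04740054e-03]
 [ 8.55240591e-05  2.16660879e-03 -9.99997649e-01]] 1.0001125485831153 0.0187
scene [[488.50532732   0.         322.84786626]
 [  0.         488.50532732 199.20304542]
 [  0.           0.           1.        ]] -0.0924641850468397 [[-0.40662603  0.91358517 -0.00417191]
 [ 0.65968953  0.29045481 -0.69314192]
 [-0.63203243 -0.28460172 -0.72078906]] [ 0.21760698 -0.29356666  1.80831289]
cylinder [(0.8, [0.574, -0.005, 0.049])]
plug_grip []
scope_grip [(0.69, [0.521, -0.253, 0.148])]
stand [(0.85, [0.527, -0.238, 0.015])]
tray [(0.83, [0.296, 0.194, 0.008]), (0.82, [0.544, 0.287, 0.009]), (0.67, [0.333, -0.081, 0.004])]
oil [(0.88, [0.77, 0.214, 0.09])]
wheel [(0.93, [0.793, 0.028, 0.02])]
driver [(0.55, [0.725, -0.256, 0.015])]
wrench [(0.56, [0.38, 0.463, 0.011])]
hammer [(0.81, [0.37, -0.476, 0.023])]
side [[392.98144375   0.         322.76053722]
 [  0.         392.98144375 199.33045523]
 [  0.           0.           1.        ]] -0.07756020862806225 [[ 0.7667935  -0.64158186  0.02001096]
 [-0.41955634 -0.52454376 -0.74082813]
 [ 0.48579851  0.55966648 -0.67139648]] [-0.44248909  0.31742413  0.98784289]
cylinder [(0.78, [0.508, -0.058, 0.063])]
plug_grip [(0.83, [0.532, 0.113, 0.045]), (0.55, [0.532, -0.03, 0.102]), (0.46, [0.46, -0.145, 0.034]), (0.43, [0.503, -0.261, 0.15])]
scope_grip [(0.68, [0.502, -0.26, 0.154])]
stand [(0.68, [0.498, -0.276, 0.004])]
tray [(0.93, [0.544, 0.287, 0.005]), (0.87, [0.301, 0.203, 0.006]), (0.82, [0.342, -0.073, 0.006])]
oil [(0.77, [0.74, 0.2, 0.077])]
wheel [(0.72, [0.771, 0.018, 0.02])]
driver [(0.78, [0.717, -0.265, 0.021])]
wrench [(0.63, [0.358, 0.455, 0.007]), (0.56, [0.544, 0.288, 0.009])]
hammer [(0.64, [0.385, -0.489, 0.022])]
1.1
```

View pics/scene0.png

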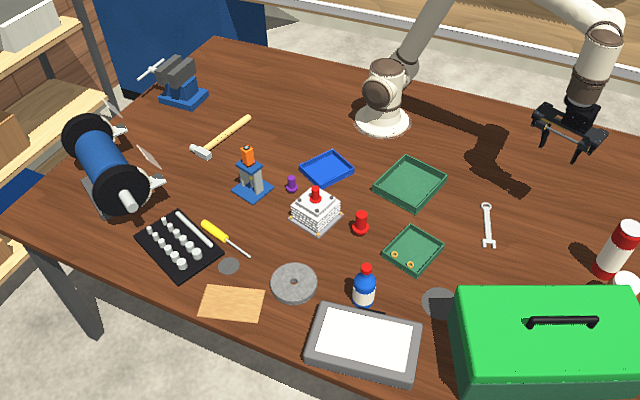

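View pics/side0.png

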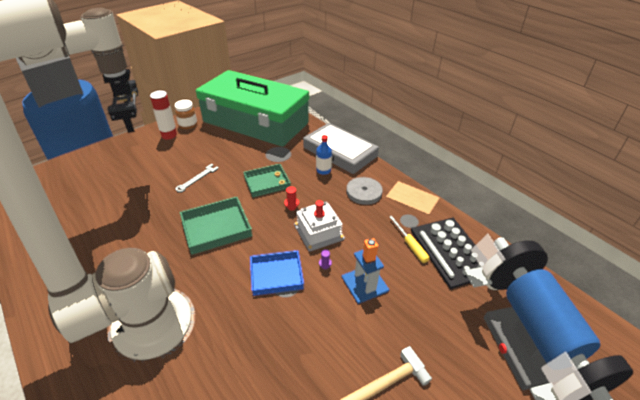

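```bash
cat > h.py <<'E'
import numpy as np, cv2
from scipy.spatial.transform import Rotation as Rn
def proj(d,X,R=None,t=None):
    R=d['R'] if R is None else R; t=d['t'] if t is None else t
    K=d['camera_matrix']; c=np.atleast_2d(X)@R.T+t; s=c[:,:2]/c[:,2:]
    r2=(s**2).sum(1,keepdims=True); s=s*(1+d['k1']*r2); return s@K[:2,:2].T+K[:2,2]
def ray(d,px,R=None,t=None):
    R=d['R'] if R is None else R; t=d['t'] if t is None else t
    K=d['camera_matrix']; q=np.atleast_2d(np.array(px,float)); sd=(q-K[:2,2])/[K[0,0],K[1,1]]
    s=sd.copy()
    for _ in range(20): s=sd/(1+d['k1']*(s**2).sum(1,keepdims=True))
    v=np.c_[s,np.ones(len(s))]@R; return -R.T@t, v/np.linalg.norm(v,axis=1,keepdims=True)
def onplane(d,px,z,R=None,t=None):
    o,v=ray(d,px,R,t); return o+v*((z-o[2])/v[:,2:])
def wristpose(d,s):
    T=np.eye(4);T[:3,:3]=s['ee_rot'];T[:3,3]=s['tcp_pos'];C=T@d['T_tool_cam']
    R=C[:3,:3].T; return R,-R@C[:3,3]
def delta(s,p,yaw=None):
    """tool rows units to go to world p, pointing down with tool x at yaw deg"""
    A=s['ee_rot']; tr=A.T@(np.array(p)-s['tcp_pos'])/0.025
    if yaw is None: return np.round(tr,2)
    c,sn=np.cos(np.radians(yaw)),np.sin(np.radians(yaw))
    B=np.array([[c,sn,0],[sn,-c,0],[0,0,-1]])
    w=Rn.from_matrix(A.T@B).as_rotvec(degrees=True)/5
    return np.round(tr,2),np.round(w,3)
E
python3 - <<'E'
from station import r
import cv2, numpy as np
a=cv2.imread('pics/scene0.png'); b=cv2.imread('pics/side0.png')
A=cv2.resize(a[120:280,230:450],None,fx=3.6,fy=3.6,interpolation=2); B=cv2.resize(b[155:315,230:400],None,fx=3.6,fy=3.6,interpolation=2)
cv2.imwrite('pics/sz.png',A); cv2.imwrite('pics/dz.png',B)
d=r.capture('wrist'); print(d['camera_matrix'],d['k1'],d['T_tool_cam'])
E
```

```text
[[286.0400852    0.         320.45864199]
 [  0.         286.0400852  195.03427522]
 [  0.           0.           1.        ]] -0.007142469430674586 [[-7.51445200e-04 -9.60952939e-01 -2.76710833e-01  7.68640115e-02]
 [ 9.99999695e-01 -7.80492205e-04 -5.16312786e-06 -1.44861717e-03]
 [-2.11009125e-04 -2.76710753e-01  9.60953232e-01 -1.82618223e-01]
 [ 0.00000000e+00  0.00000000e+00  0.00000000e+00  1.00000000e+00]]
```

View pics/sz.png

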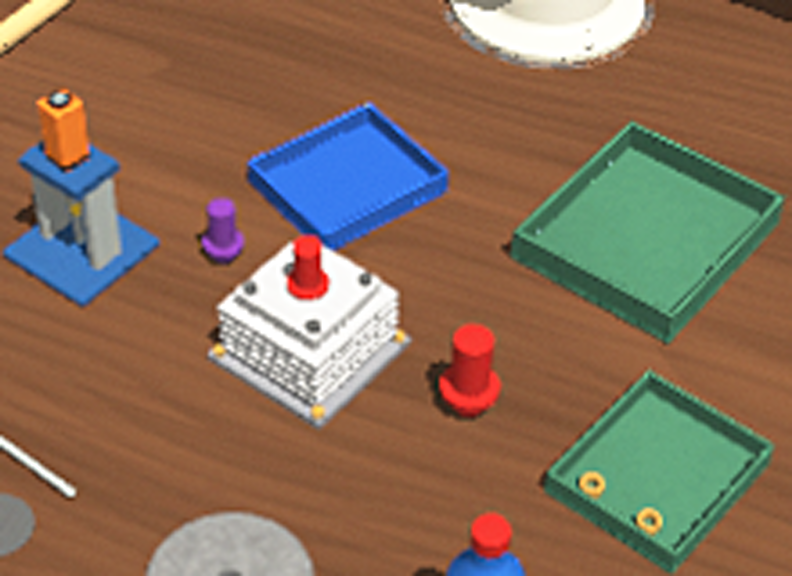

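View pics/dz.png

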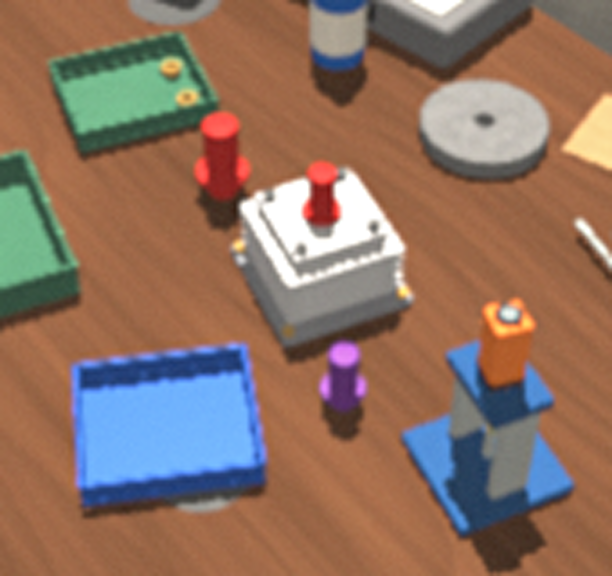

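Run:
```python
from station import r
from h import *
S=r.capture('scene'); D=r.capture('side')
fs=lambda l:np.array(l)/3.6+[230,120]; fd=lambda l:np.array(l)/3.6+[230,155]
for n,ls,ld,z in [('plugtop',[(307,243)],[(322,170)],.126),('scopetop',[(60,98)],[(509,314)],.174),
  ('bolts',[(250,288),(365,279),(313,325)],[(301,250),(377,228)],.085),
  ('foot stand',[(5,253),(85,300),(158,243)],[(403,437),(468,527),(573,487)],.008),
  ('tray',[(545,478),(650,373),(772,447),(672,560)],[(50,62),(183,36),(217,100),(78,140)],.025),
  ('cylfoot',[(210,357),(320,424),(410,340)],[(290,348),(412,298)],.003)]:
    print(n); print(onplane(S,fs(ls),z).round(4).tolist()); print(onplane(D,fd(ld),z).round(4).tolist())
print(r.sense()['time_s'])
```

```text
plugtop
[[0.5369, -0.0221, 0.126]]
[[0.5421, -0.0226, 0.126]]
scopetop
[[0.5087, -0.2567, 0.174]]
[[0.5157, -0.2569, 0.174]]
bolts
[[0.5644, -0.0604, 0.085], [0.5181, 0.0199, 0.085], [0.5807, 0.0024, 0.085]]
[[0.4969, -0.0517, 0.085], [0.5614, -0.0713, 0.085]]
foot stand
[[0.5478, -0.312, 0.008], [0.5691, -0.2188, 0.008], [0.4824, -0.194, 0.008]]
[[0.4783, -0.2019, 0.008], [0.4607, -0.2936, 0.008], [0.5473, -0.319, 0.008]]
tray
[[0.6044, 0.2083, 0.025], [0.4688, 0.2511, 0.025], [0.5042, 0.3617, 0.025], [0.639, 0.3202, 0.025]]
[[0.502, 0.3548, 0.025], [0.6311, 0.3068, 0.025], [0.5975, 0.2024, 0.025], [0.4605, 0.2366, 0.025]]
cylfoot
[[0.5802, -0.0934, 0.003], [0.6088, 0.0202, 0.003], [0.4952, 0.052, 0.003]]
[[0.4688, -0.0724, 0.003], [0.5855, -0.0946, 0.003]]
1.25
```

Run:
```python
from station import r
from h import *
print(delta(r.sense(),[.54,-.022,.22],-14))
```

```text
(array([20.42, 17.91, -0.72]), array([-0.   , -0.   , -1.495]))
```

Request:
play_rows(
  deltas=[
    [0.5,0.45,0,0,0,0,87],
    [1.5,1.3,0,0,0,-0.2,87],
    [2.9,2.5,-0.2,0,0,-0.4,87],
    [4.3,3.8,-0.3,0,0,-0.6,87],
    [5.7,5,-0.4,0,0,-0.8,87],
    [7.1,6.2,-0.5,0,0,-1,87],
    [8.5,7.4,-0.6,0,0,-1.2,87],
    [9.9,8.7,-0.7,0,0,-1.4,87],
    [11.3,9.9,-0.7,0,0,-1.5,87],
    [12.7,11.1,-0.7,0,0,-1.5,87],
    [14.1,12.4,-0.7,0,0,-1.5,87],
    [15.5,13.6,-0.7,0,0,-1.5,87],
  ],
)

```text
time_s: 2.45
tcp_pos: [0.4649, 0.1207, 0.2199]
ee_rot: [[0.97, -0.242, 0.001], [-0.242, -0.97, 0.0], [0.001, -0.001, -1.0]]
wrist_force: [0.4, 0.4, 0.1]
gripper_width: 1.0
```

Request:
play_rows(
  deltas=[
    [1.4,1.2,0,0,0,0,87],
    [2.8,2.4,0,0,0,0,87],
    [4,3.5,0,0,0,0,87],
    [4.7,4.1,0,0,0,0,87],
    [4.92,4.3,0,0,0,0,87],
    [4.92,4.3,0,0,0,0,87],
  ],
)

```text
time_s: 3.05
tcp_pos: [0.5579, -0.0118, 0.2191]
ee_rot: [[0.97, -0.243, -0.001], [-0.243, -0.97, -0.0], [-0.001, 0.0, -1.0]]
wrist_force: [-0.0, 0.3, -1.1]
gripper_width: 0.998
```

Run:
```python
from station import r
from h import *
s=r.sense(); print(s['time_s'],s['tcp_pos'],s['ee_rot'][:,0],s['ee_rot'][:,2])
d=r.capture('wrist'); cv2.imwrite('pics/w1.png',d['pixels'][:,:,::-1])
import pickle; pickle.dump((s,d),open('w1.pkl','wb'))
for t in ['plug_grip','scope_grip','stand']: print(t,[(round(o['score'],2),np.round(o['centre'],3).tolist()) for o in r.spot_in('wrist',t)])
```

```text
3.05 [ 0.55793438 -0.01176274  0.21914212] [ 9.69907011e-01 -2.43474542e-01 -7.33280446e-04] [-7.64118708e-04 -3.22163463e-05 -9.99999708e-01]
plug_grip [(0.95, [0.465, -0.136, 0.044]), (0.86, [0.544, -0.021, 0.113]), (0.64, [0.54, 0.114, 0.062])]
scope_grip [(0.89, [0.515, -0.247, 0.159])]
stand [(0.64, [0.529, -0.236, 0.014])]
```

View pics/w1.png

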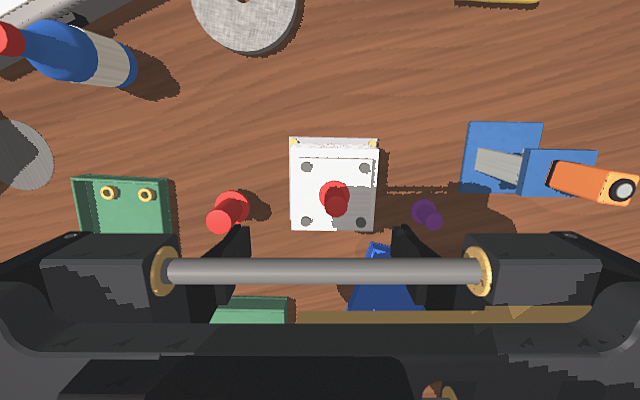

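Run:
```python
from h import *
import pickle
s,d=pickle.load(open('w1.pkl','rb')); R,t=wristpose(d,s)
b=onplane(d,[(307,166.5),(365,168),(305.5,221.5),(360.5,222.5)],.085,R,t); print(b.round(4),b.mean(0))
print(onplane(d,[(335,201)],.126,R,t), onplane(d,[(622,190)],.174,R,t))
im=cv2.imread('pics/w1.png')
cv2.imwrite('pics/z1.png',cv2.resize(im[120:250,280:400],None,fx=4,fy=4,interpolation=2))
cv2.imwrite('pics/z2.png',cv2.resize(im[110:220,450:640],None,fx=4,fy=4,interpolation=2))
cv2.imwrite('pics/z3.png',cv2.resize(im[160:340,60:320],None,fx=3,fy=3,interpolation=2))
```

```text
[[ 5.803e-01 -5.000e-04  8.500e-02]
 [ 5.628e-01 -6.320e-02  8.500e-02]
 [ 5.171e-01  1.810e-02  8.500e-02]
 [ 4.999e-01 -4.480e-02  8.500e-02]] [ 0.54004087 -0.02261687  0.085     ]
[[ 0.5462163  -0.02261936  0.126     ]] [[ 0.51229774 -0.25746326  0.174     ]]
```

View pics/z1.png

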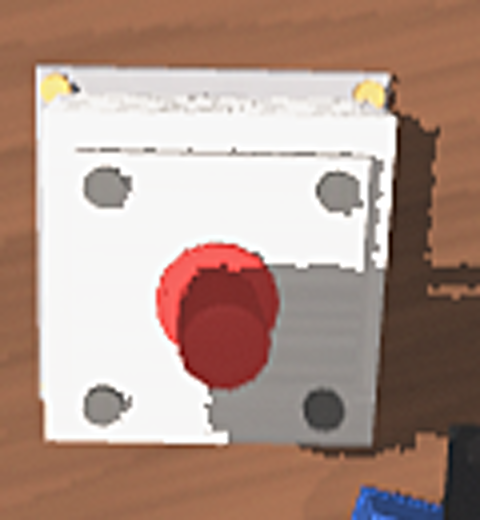

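View pics/z2.png

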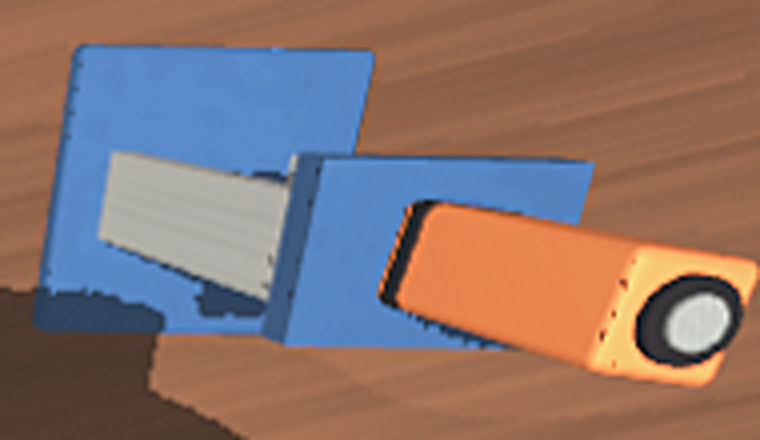

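Run:
```python
from station import r
from h import *
import pickle
s,d=pickle.load(open('w1.pkl','rb')); R,t=wristpose(d,s)
print(onplane(d,[(335.75,206.5)],.126,R,t))
h=onplane(d,np.array([(757,258),(712,385),(590,365),(637,245)])/4.+[450,110],.174,R,t); print(h.round(4),h.mean(0))
print([np.degrees(np.arctan2(*(h[(i+1)%4]-h[i])[[1,0]])) for i in range(4)])
s=r.sense();print(s['time_s'],s['tcp_pos'])
print(delta(s,[.540,-.0224,.097],-14))
```

```text
[[ 0.5403409  -0.02201004  0.126     ]]
[[ 0.5225 -0.2709  0.174 ]
 [ 0.4962 -0.2631  0.174 ]
 [ 0.5072 -0.2376  0.174 ]
 [ 0.5314 -0.2466  0.174 ]] [ 0.51431924 -0.25452278  0.174     ]
[np.float64(163.46194185046016), np.float64(66.65291041718974), np.float64(-20.365805088103112), np.float64(-110.07066881895999)]
3.25 [ 0.55768527 -0.00981913  0.2197522 ]
(array([-0.57,  0.66,  4.91]), array([-0.004, -0.002,  0.022]))
```

Request:
play_rows(
  deltas=[
    [-0.3,0.3,0.5,0,0,0,87],
    [-0.57,0.66,1.2,0,0,0,87],
    [-0.57,0.66,2.2,0,0,0,87],
    [-0.57,0.66,3.2,0,0,0,87],
    [-0.57,0.66,4.1,0,0,0,87],
    [-0.57,0.66,4.7,0,0,0,87],
    [-0.57,0.66,4.9,0,0,0,87],
    [-0.57,0.66,4.9,0,0,0,87],
    [-0.57,0.66,4.9,0,0,0,87],
  ],
)

```text
time_s: 4.15
tcp_pos: [0.5411, -0.0227, 0.098]
ee_rot: [[0.971, -0.24, 0.002], [-0.24, -0.971, 0.0], [0.002, -0.001, -1.0]]
wrist_force: [0.8, -0.2, 0.7]
gripper_width: 1.004
```

Run:
```python
from station import r
from h import *
s=r.sense(); print(s['time_s'],s['tcp_pos'],s['wrist_force'],delta(s,[.540,-.0224,.097],-14))
d=r.capture('wrist'); cv2.imwrite('pics/w2.png',d['pixels'][:,:,::-1])
d=r.capture('scene'); cv2.imwrite('pics/s2.png',cv2.resize(d['pixels'][130:260,250:400,::-1],None,fx=4,fy=4,interpolation=2))
```

```text
4.15 [ 0.54114496 -0.02270864  0.09798349] [ 0.79321877 -0.21380717  0.66846145] (array([-0.05, -0.  ,  0.04]), array([-0.007, -0.021,  0.017]))
```

View pics/w2.png

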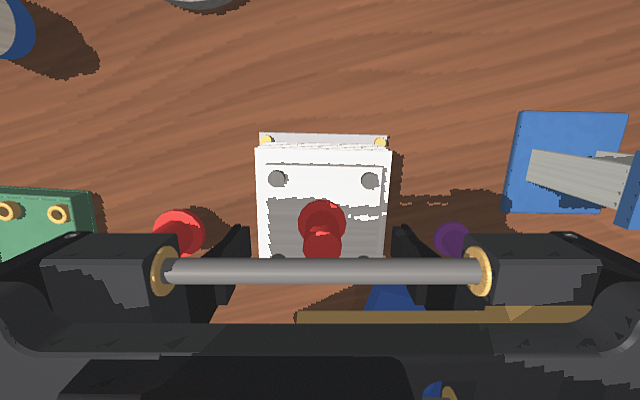

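View pics/s2.png

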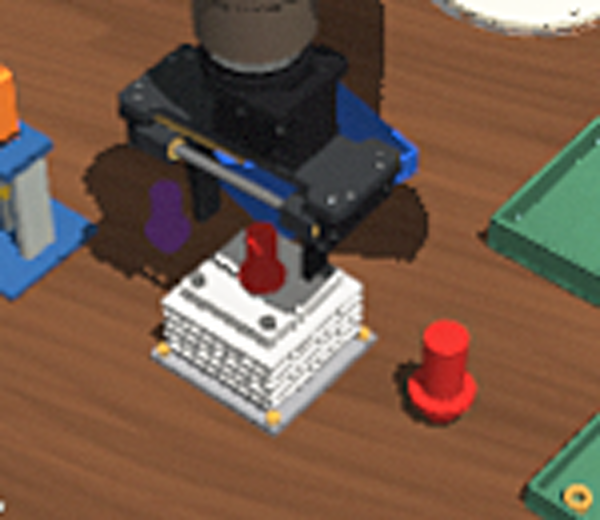

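The jaws straddle the red plug (wrist px ~(322,230)), centred between the fingers at columns 225 and 415. Closing.

Request:
play_rows(
  deltas=[
    [0,0,0,0,0,0,20],
    [0,0,0,0,0,0,20],
    [0,0,0,0,0,0,15],
    [0,0,0,0,0,0,15],
    [0,0,0,0,0,0,15],
    [0,0,0,0,0,0,15],
    [0,0,0,0,0,0,15],
    [0,0,0,0,0,0,15],
  ],
)

```text
time_s: 5.05
tcp_pos: [0.5405, -0.0233, 0.0969]
ee_rot: [[0.97, -0.242, -0.0], [-0.242, -0.97, -0.0], [-0.0, 0.0, -1.0]]
wrist_force: [-0.7, 0.2, -0.3]
gripper_width: 0.354
```

Run:
```python
from station import r
from h import *
s=r.sense(); print(s['time_s'],s['tcp_pos'],s['wrist_force'],s['gripper_width']*87)
# tray from w1
import pickle
s1,d=pickle.load(open('w1.pkl','rb')); R,t=wristpose(d,s1)
print(onplane(d,[(108,193),(146,195)],.008,R,t), onplane(d,[(71,178),(171,178)],.025,R,t))
```

```text
5.05 [ 0.54047591 -0.02326146  0.0969182 ] [-0.67172237  0.20558081 -0.27822043] 30.75574040336869
[[0.60025473 0.29324228 0.008     ]
 [0.58408348 0.24128488 0.008     ]] [[0.63342494 0.31894312 0.025     ]
 [0.60009054 0.18696666 0.025     ]]
```

View pics/z3.png

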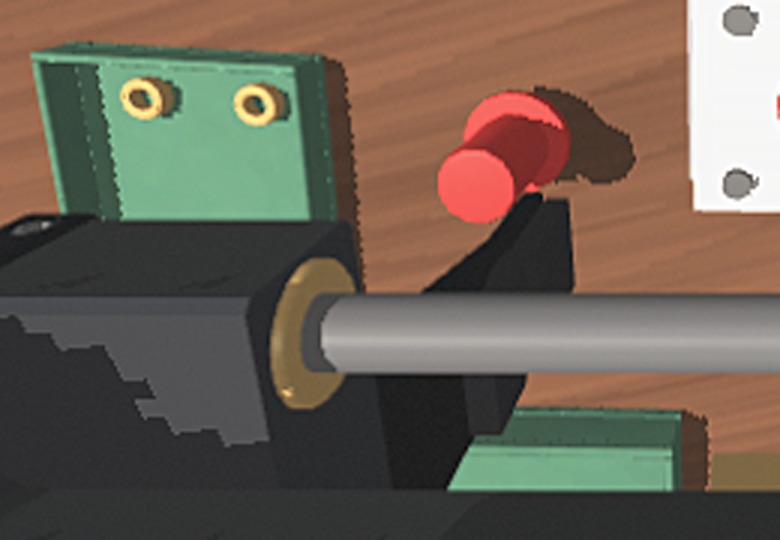

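Request:
play_rows(
  deltas=[
    [0,0,0,0,0,0,15],
    [0,0,0,0,0,0,15],
    [0,0,0,0,0,0,15],
    [0,0,0,0,0,0,15],
    [0,0,-0.1,0,0,0,15],
  ],
)

```text
time_s: 5.55
tcp_pos: [0.5401, -0.0233, 0.0991]
ee_rot: [[0.97, -0.242, -0.001], [-0.242, -0.97, -0.0], [-0.001, 0.0, -1.0]]
wrist_force: [-0.4, 0.5, -0.4]
gripper_width: 0.259
```

Request:
play_rows(
  deltas=[
    [0,0,-0.3,0,0,0,15],
    [0,0,-0.8,0,0,0,15],
    [0,0,-1.4,0,0,0,15],
    [0,0,-2,0,0,0,15],
    [0,0,-2.6,0,0,0,15],
    [0,0,-3.1,0,0,0,15],
    [0,0,-3.2,0,0,0,15],
  ],
)

```text
time_s: 6.25
tcp_pos: [0.5417, -0.0231, 0.182]
ee_rot: [[0.97, -0.241, 0.004], [-0.241, -0.97, 0.001], [0.004, -0.002, -1.0]]
wrist_force: [-0.7, 0.2, -0.7]
gripper_width: 0.259
```

Run:
```python
from station import r
from h import *
d=r.capture('side'); cv2.imwrite('pics/d3.png',cv2.resize(d['pixels'][130:290,230:400,::-1],None,fx=3.5,fy=3.5,interpolation=2))
s=r.sense(); print(s['time_s'],s['tcp_pos'],s['wrist_force'],s['gripper_width']*87)
print(delta(s,[.533,.287,.12],-16))
```

```text
6.3 [ 0.54122031 -0.02310962  0.18119253] [-0.46852072  0.22137618 -0.99663027] 22.491622743193144
(array([ -3.32, -11.95,   2.45]), array([-0.017, -0.032,  0.406]))
```

View pics/d3.png

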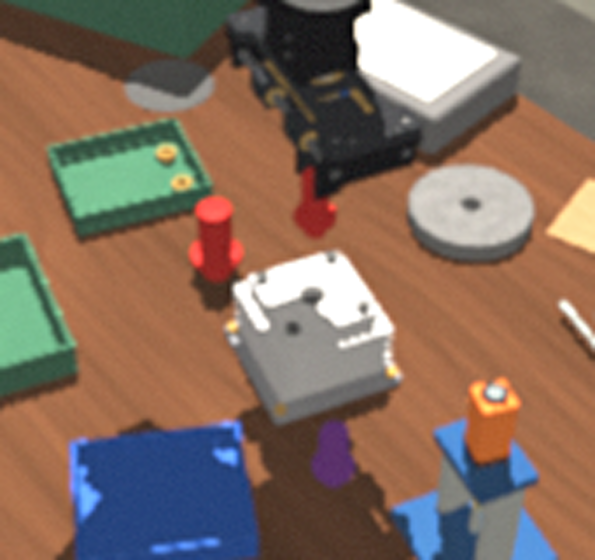

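The plug is in the gripper and the port is open. Carry it to the tray.

Request:
play_rows(
  deltas=[
    [-0.1,-0.4,0,0,0,0,15],
    [-0.4,-1.3,0,0,0,0,15],
    [-0.7,-2.5,0,0,0,0,15],
    [-1,-3.8,0,0,0,0,15],
    [-1.4,-5.1,0,0,0,0,15],
    [-1.8,-6.4,0,0,0,0,15],
    [-2.1,-7.7,0,0,0,0,15],
    [-2.5,-9,0,0,0,0.2,15],
    [-2.8,-10.3,0.4,0,0,0.4,15],
    [-3.1,-11.3,1,0,0,0.4,15],
    [-3.3,-11.8,1.8,0,0,0.4,15],
    [-3.32,-11.95,2.4,0,0,0.4,15],
  ],
)

```text
time_s: 7.5
tcp_pos: [0.5305, 0.2885, 0.1169]
ee_rot: [[0.962, -0.273, -0.003], [-0.273, -0.962, -0.002], [-0.002, 0.002, -1.0]]
wrist_force: [-0.1, -0.7, -1.2]
gripper_width: 0.258
```

Request:
play_rows(
  deltas=[
    [0,0,0.05,0,0,0,15],
    [0,0,0.05,0,0,0,15],
  ],
)

```text
time_s: 7.7
tcp_pos: [0.5316, 0.2867, 0.1174]
ee_rot: [[0.962, -0.275, -0.001], [-0.275, -0.962, -0.002], [-0.001, 0.002, -1.0]]
wrist_force: [0.8, 0.5, -0.8]
gripper_width: 0.261
```

Run:
```python
from station import r
from h import *
s=r.sense(); print(s['time_s'],s['tcp_pos'],s['wrist_force'],s['gripper_width']*87)
d=r.capture('scene'); cv2.imwrite('pics/s4.png',cv2.resize(d['pixels'][170:300,330:480,::-1],None,fx=4,fy=4,interpolation=2))
d=r.capture('wrist'); cv2.imwrite('pics/w4.png',d['pixels'][:,:,::-1])
d=r.capture('side'); cv2.imwrite('pics/d4.png',cv2.resize(d['pixels'][110:240,200:360,::-1],None,fx=4,fy=4,interpolation=2))
print(delta(s,[.533,.287,.037],-16))
```

```text
7.7 [0.53158701 0.28666575 0.11739836] [ 0.76236214  0.52986786 -0.84479693] 22.6647852777679
(array([ 0.05, -0.03,  3.22]), array([0.022, 0.011, 0.011]))
```

View pics/s4.png

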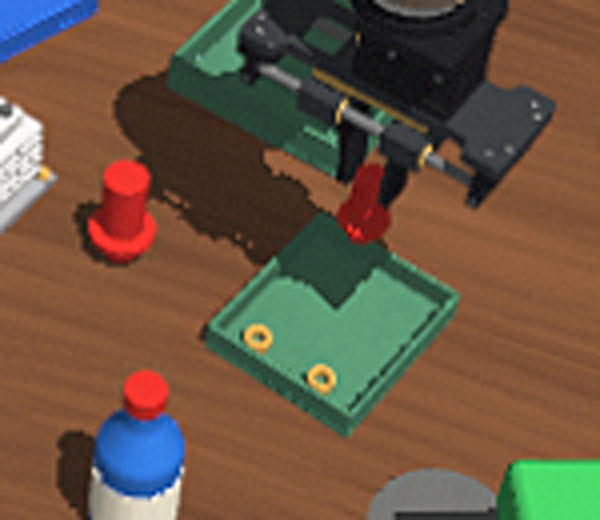

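View pics/w4.png

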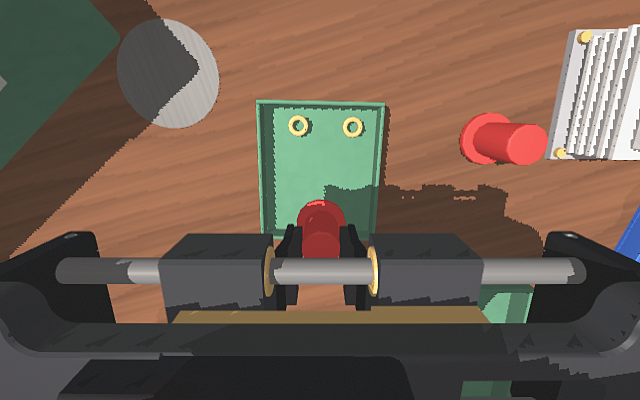

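View pics/d4.png

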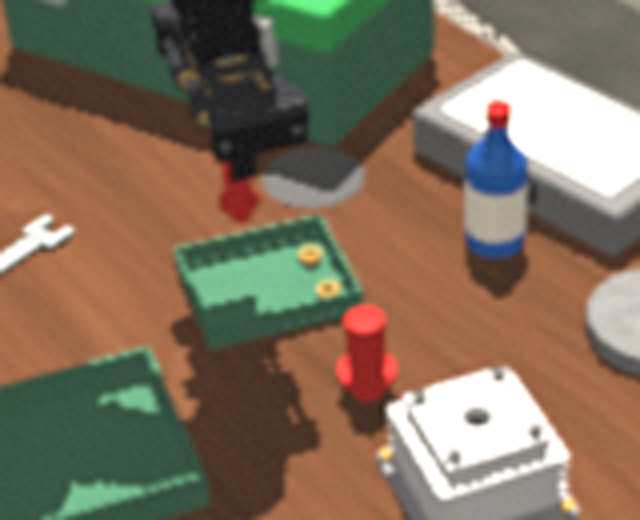

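Request:
play_rows(
  deltas=[
    [0.05,0,0.5,0,0,0,15],
    [0.05,0,1.3,0,0,0,15],
    [0.05,0,2,0,0,0,15],
    [0.05,0,2.6,0,0,0,15],
    [0.05,0,3,0,0,0,15],
    [0.05,0,3.15,0,0,0,15],
    [0.05,0,3.15,0,0,0,15],
    [0.05,0,3.15,0,0,0,15],
  ],
)

```text
time_s: 8.65
tcp_pos: [0.5338, 0.2867, 0.0401]
ee_rot: [[0.961, -0.275, 0.001], [-0.275, -0.961, 0.001], [0.001, -0.001, -1.0]]
wrist_force: [-0.5, -0.3, -0.8]
gripper_width: 0.26
```

Request:
play_rows(
  deltas=[
    [0,0,0.03,0,0,0,15],
    [0,0,0.06,0,0,0,15],
    [0,0,0.06,0,0,0,15],
  ],
)

```text
time_s: 8.95
tcp_pos: [0.5334, 0.2865, 0.0382]
ee_rot: [[0.961, -0.275, 0.0], [-0.275, -0.961, 0.0], [0.0, -0.0, -1.0]]
wrist_force: [0.2, -0.0, 0.0]
gripper_width: 0.263
```

Run:
```python
from station import r
from h import *
s=r.sense(); print(s['time_s'],s['tcp_pos'],s['wrist_force'],s['gripper_width']*87)
d=r.capture('scene'); cv2.imwrite('pics/s5.png',cv2.resize(d['pixels'][170:300,330:480,::-1],None,fx=4,fy=4,interpolation=2))
```

```text
8.95 [0.53336245 0.28646546 0.03824036] [ 0.16347299 -0.03405587  0.02605661] 22.907544994875824
```

View pics/s5.png

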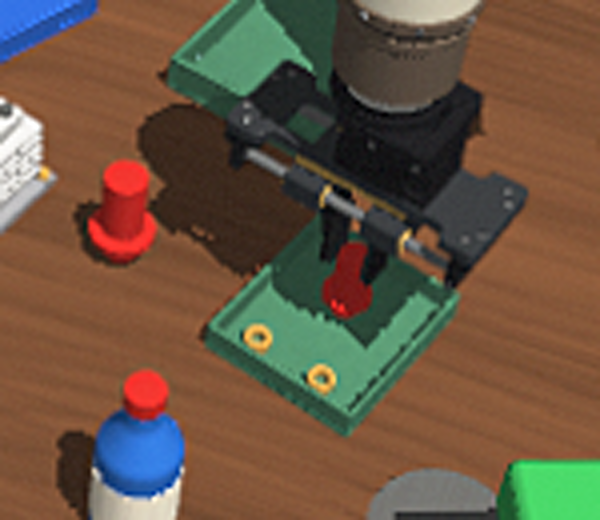

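Request:
play_rows(
  deltas=[
    [0,0,0.03,0,0,0,15],
    [0,0,0.06,0,0,0,15],
    [0,0,0.06,0,0,0,15],
  ],
)

```text
time_s: 9.3
tcp_pos: [0.5332, 0.2863, 0.0363]
ee_rot: [[0.961, -0.275, -0.0], [-0.275, -0.961, -0.0], [-0.0, 0.0, -1.0]]
wrist_force: [-1.2, -0.0, -0.1]
gripper_width: 0.263
```

Request:
play_rows(
  deltas=[
    [0,0,0.03,0,0,0,15],
    [0,0,0.06,0,0,0,15],
    [0,0,0.06,0,0,0,15],
  ],
)

```text
time_s: 9.6
tcp_pos: [0.5334, 0.2864, 0.035]
ee_rot: [[0.961, -0.275, 0.0], [-0.275, -0.961, 0.0], [0.0, -0.0, -1.0]]
wrist_force: [-0.1, -0.1, -0.4]
gripper_width: 0.264
```

Request:
play_rows(
  deltas=[
    [0,0,0.03,0,0,0,15],
    [0,0,0.06,0,0,0,15],
    [0,0,0.06,0,0,0,15],
  ],
)

```text
time_s: 9.9
tcp_pos: [0.5339, 0.2865, 0.0349]
ee_rot: [[0.962, -0.275, 0.001], [-0.275, -0.962, 0.0], [0.001, -0.001, -1.0]]
wrist_force: [-1.7, -1.5, 6.7]
gripper_width: 0.26
```

Request:
play_rows(
  deltas=[
    [0,0,0.02,0,0,0,15],
    [0,0,0.04,0,0,0,15],
    [0,0,0.04,0,0,0,15],
  ],
)

```text
time_s: 10.2
tcp_pos: [0.5342, 0.2864, 0.0348]
ee_rot: [[0.962, -0.274, 0.002], [-0.274, -0.962, 0.0], [0.002, -0.001, -1.0]]
wrist_force: [-1.5, -1.8, 11.1]
gripper_width: 0.262
```

Request:
play_rows(
  deltas=[
    [0,0,-0.08,0,0,0,15],
    [0,0,-0.08,0,0,0,30],
    [0,0,-0.08,0,0,0,50],
    [0,0,-0.08,0,0,0,50],
    [0,0,-0.08,0,0,0,50],
    [0,0,-0.08,0,0,0,50],
    [0,0,-0.08,0,0,0,50],
  ],
)

```text
time_s: 10.9
tcp_pos: [0.5333, 0.2863, 0.0343]
ee_rot: [[0.961, -0.275, -0.0], [-0.275, -0.961, -0.0], [-0.0, 0.0, -1.0]]
wrist_force: [-1.0, 0.6, 0.3]
gripper_width: 0.57
```

Request:
play_rows(
  deltas=[
    [0,0,-0.3,0,0,0,50],
    [0,0,-0.8,0,0,0,50],
    [0,0,-1.6,0,0,0,60],
    [0,0,-2.6,0,0,0,60],
    [0,0,-3.6,0,0,0,60],
    [0,0,-4.4,0,0,0,60],
  ],
)

```text
time_s: 11.5
tcp_pos: [0.534, 0.2868, 0.1476]
ee_rot: [[0.961, -0.275, 0.003], [-0.275, -0.961, 0.002], [0.002, -0.003, -1.0]]
wrist_force: [0.2, -0.2, 0.5]
gripper_width: 0.684
```

Run:
```python
from station import r
from h import *
s=r.sense(); print(s['time_s'],s['tcp_pos'],s['wrist_force'],s['gripper_width']*87)
d=r.capture('scene'); cv2.imwrite('pics/s6.png',cv2.resize(d['pixels'][170:300,330:480,::-1],None,fx=4,fy=4,interpolation=2))
d=r.capture('side'); cv2.imwrite('pics/d6.png',cv2.resize(d['pixels'][110:240,200:360,::-1],None,fx=4,fy=4,interpolation=2))
```

```text
11.5 [0.53395037 0.28676625 0.14761496] [ 0.19496864 -0.20810813  0.45100552] 59.53568509923571
```

View pics/s6.png

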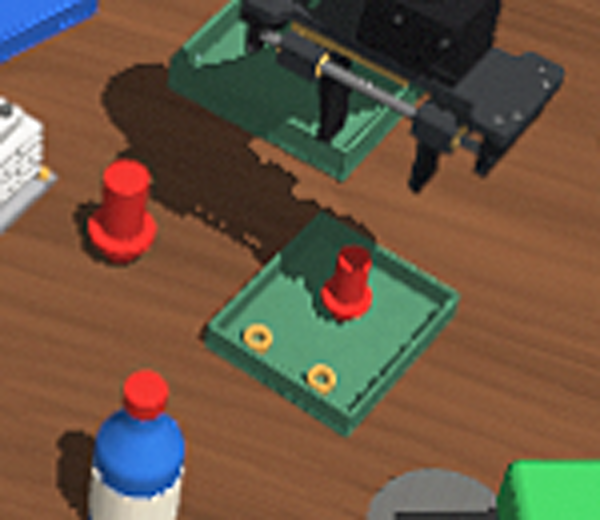

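View pics/d6.png

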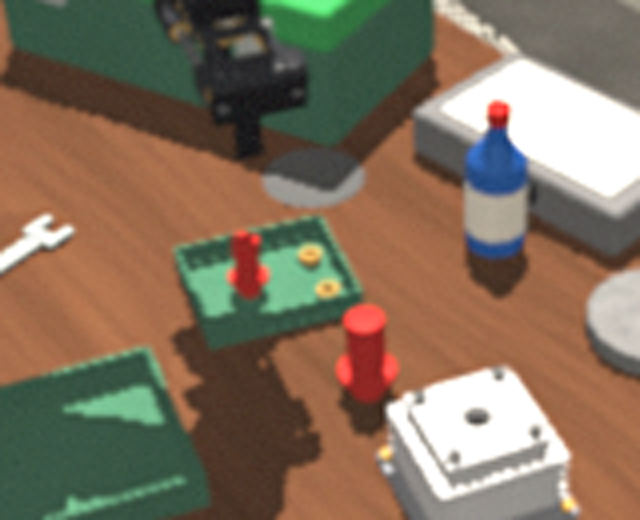

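Run:
```python
from station import r
from h import *
s=r.sense(); print(delta(s,[.513,-.256,.25],-20))
```

```text
(array([ 5.13, 21.13, -4.14]), array([-0.085, -0.062,  0.813]))
```

Request:
play_rows(
  deltas=[
    [0,0.1,-0.5,0,0,0,70],
    [0.1,0.6,-1.4,0,0,0,80],
    [0.4,1.6,-2.4,0,0,0,80],
    [0.8,3,-3.2,0,0,0,80],
    [1.2,4.7,-3.8,0,0,0.1,80],
    [1.6,6.4,-4.1,0,0,0.2,80],
    [2,8.2,-4.15,0,0,0.3,80],
    [2.4,10,-4.15,0,0,0.4,80],
    [2.8,11.8,-4.15,0,0,0.5,80],
    [3.3,13.6,-4.15,0,0,0.6,80],
    [3.7,15.4,-4.15,0,0,0.7,80],
    [4.15,17.2,-4.15,0,0,0.8,80],
  ],
)

```text
time_s: 12.8
tcp_pos: [0.5136, -0.1574, 0.2483]
ee_rot: [[0.94, -0.342, -0.001], [-0.342, -0.94, 0.0], [-0.001, 0.0, -1.0]]
wrist_force: [0.5, 0.5, 0.2]
gripper_width: 0.919
```

Request:
play_rows(
  deltas=[
    [0.4,1.6,0,0,0,0,80],
    [0.75,2.9,0,0,0,0,80],
    [0.95,3.7,0,0,0,0,80],
    [0.98,3.9,0,0,0,0,80],
    [0.98,3.9,0,0,0,0,80],
    [0.98,3.9,0,0,0,0,80],
    [0.98,3.9,0,0,0,0,80],
  ],
)

```text
time_s: 13.5
tcp_pos: [0.5046, -0.2546, 0.2483]
ee_rot: [[0.94, -0.34, 0.0], [-0.34, -0.94, 0.0], [-0.0, -0.0, -1.0]]
wrist_force: [0.2, 0.7, -0.4]
gripper_width: 0.921
```

Run:
```python
from station import r
from h import *
s=r.sense(); print(s['time_s'],s['tcp_pos'],s['ee_rot'][:,0],s['joint_velocities'])
d=r.capture('wrist'); cv2.imwrite('pics/w7.png',d['pixels'][:,:,::-1])
import pickle; pickle.dump((s,d),open('w7.pkl','wb'))
m=r.cut_out('wrist','scope_grip')
ys,xs=np.where(m[0]['region']); print(m[0]['score'],xs.min(),xs.max(),ys.min(),ys.max())
print([(round(o['score'],2),np.round(o['centre'],3).tolist()) for o in r.spot_in('wrist','scope_grip')])
im=d['pixels'][:,:,::-1]; cv2.imwrite('pics/z7.png',cv2.resize(im[140:260,250:400],None,fx=5,fy=5,interpolation=2))
```

```text
13.5 [ 0.50455239 -0.25458993  0.24832576] [ 9.40354887e-01 -3.40195070e-01 -3.69031267e-05] [ 0.09518511 -0.00226194  0.11675346  0.1584956   0.08206421  0.01595818]
0.9 306 336 163 204
[]
```

View pics/w7.png

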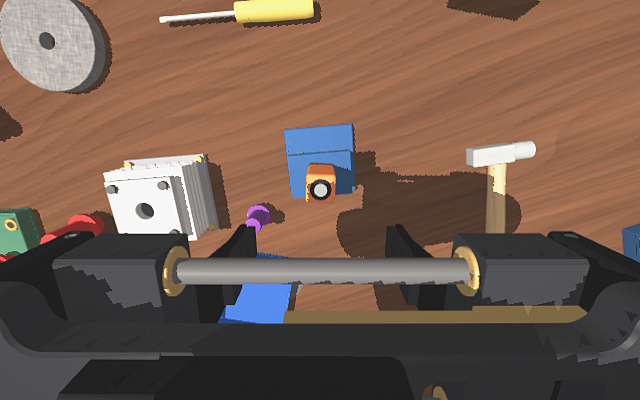

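View pics/z7.png

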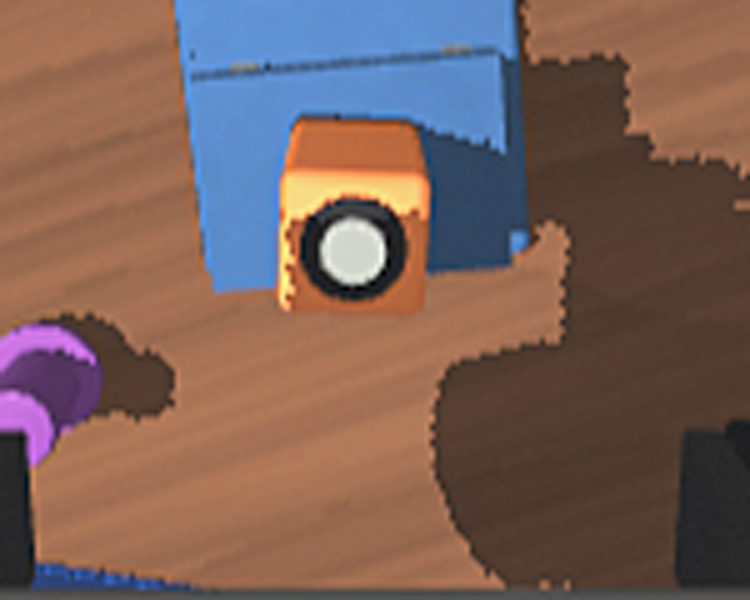

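Run:
```python
from station import r
from h import *
import pickle
s,d=pickle.load(open('w7.pkl','rb')); R,t=wristpose(d,s)
h=onplane(d,np.array([(283,170),(432,176),(425,315),(280,308)])/5.+[250,140],.174,R,t); print(h.round(4),h.mean(0))
print([np.degrees(np.arctan2(*(h[(i+1)%4]-h[i])[[1,0]])).round(1) for i in range(4)],[np.linalg.norm(h[(i+1)%4]-h[i]).round(4) for i in range(4)])
print(onplane(d,[(145,211)],.08,R,t))
b=onplane(d,[(110.5,189),(163.5,185.5),(125,237),(180,232.5)],.085,R,t); print(b,b.mean(0))
im=cv2.imread('pics/w7.png'); cv2.imwrite('pics/z7b.png',cv2.resize(im[140:250,95:225],None,fx=5,fy=5,interpolation=2))
s=r.sense(); print(s['time_s'],s['tcp_pos'])
```

```text
[[ 0.5309 -0.2491  0.174 ]
 [ 0.5206 -0.2744  0.174 ]
 [ 0.4958 -0.2645  0.174 ]
 [ 0.5064 -0.2393  0.174 ]] [ 0.51341303 -0.25681603  0.174     ]
[np.float64(-112.3), np.float64(158.1), np.float64(67.2), np.float64(-21.9)] [np.float64(0.0273), np.float64(0.0267), np.float64(0.0273), np.float64(0.0265)]
[[ 0.53983304 -0.02302108  0.08      ]]
[[ 5.80976443e-01 -3.33416733e-04  8.50000000e-02]
 [ 5.62177312e-01 -6.53979782e-02  8.50000000e-02]
 [ 5.17415269e-01  1.64697298e-02  8.50000000e-02]
 [ 4.98396517e-01 -5.50597840e-02  8.50000000e-02]] [ 0.53974138 -0.02608036  0.085     ]
13.65 [ 0.50464659 -0.25475686  0.24838364]
```

View pics/z7b.png

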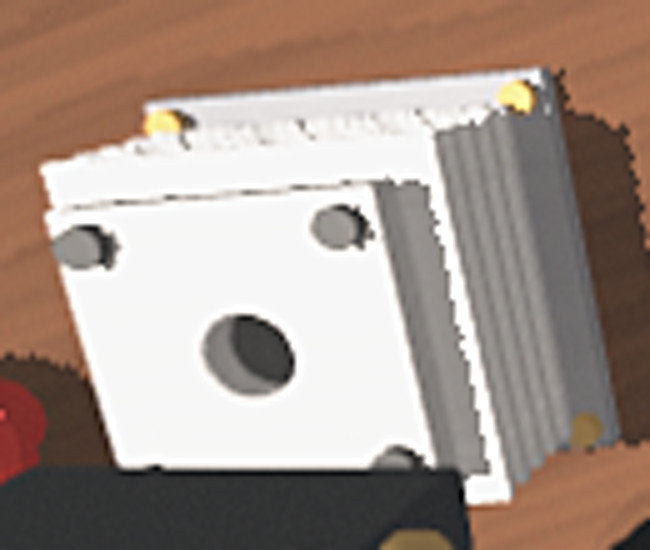

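Run:
```python
from station import r
from h import *
s=r.sense(); print(delta(s,[.5134,-.2568,.125],-22.1))
```

```text
(array([ 0.36, -0.04,  4.94]), array([-0.001, -0.002,  0.441]))
```

Request:
play_rows(
  deltas=[
    [0.2,0,0.3,0,0,0.2,80],
    [0.36,-0.04,0.9,0,0,0.44,80],
    [0.36,-0.04,1.5,0,0,0.44,80],
    [0.36,-0.04,2.3,0,0,0.44,80],
    [0.36,-0.04,3.1,0,0,0.44,80],
    [0.36,-0.04,3.9,0,0,0.44,80],
    [0.36,-0.04,4.6,0,0,0.44,75],
    [0.36,-0.04,4.94,0,0,0.44,70],
    [0.36,-0.04,4.94,0,0,0.44,70],
    [0.36,-0.04,4.94,0,0,0.44,70],
  ],
)

```text
time_s: 14.65
tcp_pos: [0.5138, -0.2579, 0.1252]
ee_rot: [[0.926, -0.377, 0.001], [-0.377, -0.926, -0.001], [0.001, 0.0, -1.0]]
wrist_force: [0.4, 0.2, 0.5]
gripper_width: 0.813
```

Run:
```python
from station import r
from h import *
s=r.sense(); print(s['time_s'],s['tcp_pos'],s['wrist_force'],delta(s,[.5134,-.2568,.125],-22.1))
d=r.capture('wrist'); cv2.imwrite('pics/w8.png',d['pixels'][:,:,::-1])
```

```text
14.65 [ 0.51381587 -0.25787468  0.12517748] [0.44740407 0.158742   0.4814975 ] (array([-0.03, -0.03,  0.01]), array([ 0.002, -0.011, -0.012]))
```

View pics/w8.png

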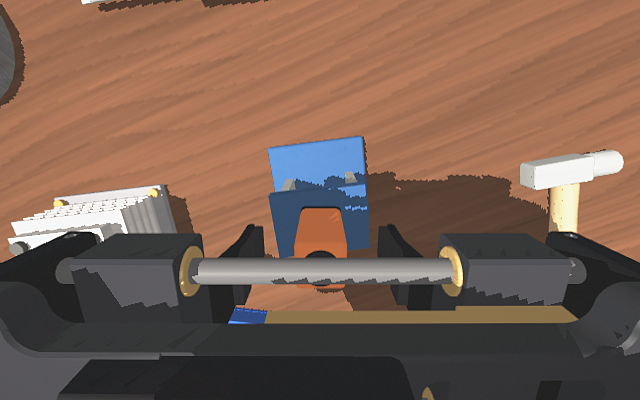

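Request:
play_rows(
  deltas=[
    [0,0,0,0,0,0,20],
    [0,0,0,0,0,0,20],
    [0,0,0,0,0,0,20],
    [0,0,0,0,0,0,20],
    [0,0,0,0,0,0,15],
    [0,0,0,0,0,0,15],
    [0,0,0,0,0,0,15],
    [0,0,0,0,0,0,15],
    [0,0,0,0,0,0,15],
    [0,0,0,0,0,0,15],
    [0,0,0,0,0,0,15],
  ],
)

```text
time_s: 15.8
tcp_pos: [0.5132, -0.2577, 0.1247]
ee_rot: [[0.926, -0.377, -0.0], [-0.377, -0.926, -0.0], [-0.0, 0.0, -1.0]]
wrist_force: [-0.3, -0.6, -0.3]
gripper_width: 0.321
```

Request:
play_rows(
  deltas=[
    [0,0,-0.2,0,0,0,15],
    [0,0,-0.5,0,0,0,15],
    [0,0,-0.9,0,0,0,15],
    [0,0,-1.3,0,0,0,15],
    [0,0,-1.8,0,0,0,15],
    [0,0,-2.4,0,0,0,15],
    [0,0,-3,0,0,0,15],
    [0,0,-3.6,0,0,0,15],
    [0,0,-4.2,0,0,0,15],
    [0,0,-4.8,0,0,0,15],
    [0,0,-5,0,0,0,15],
    [0,0,-5,0,0,0,15],
  ],
)

```text
time_s: 17.0
tcp_pos: [0.5136, -0.2578, 0.251]
ee_rot: [[0.926, -0.377, 0.002], [-0.377, -0.926, -0.0], [0.002, -0.001, -1.0]]
wrist_force: [-0.1, -0.4, -2.6]
gripper_width: 0.317
```

Run:
```python
from station import r
from h import *
s=r.sense(); print(s['time_s'],s['tcp_pos'],s['ee_rot'],s['wrist_force'],s['moment'],s['gripper_width']*87)
import pickle
for c in ['scene','side','wrist']:
    s=r.sense(); d=r.capture(c); cv2.imwrite(f'pics/{c}9.png',d['pixels'][:,:,::-1]); pickle.dump((s,d),open(f'{c}9.pkl','wb'))
im=cv2.imread('pics/scene9.png'); cv2.imwrite('pics/a9.png',cv2.resize(im[60:220,190:360],None,fx=3.7,fy=3.7,interpolation=2))
im=cv2.imread('pics/side9.png'); cv2.imwrite('pics/b9.png',cv2.resize(im[140:300,300:470],None,fx=3.7,fy=3.7,interpolation=2))
```

```text
17.0 [ 0.51359553 -0.25777191  0.25098505] [[ 9.26042760e-01 -3.77411031e-01  2.39182253e-03]
 [-3.77411160e-01 -9.26045703e-01 -4.14385745e-04]
 [ 2.37133073e-03 -5.18961599e-04 -9.99997054e-01]] [-0.13796681 -0.37316947 -2.6466871 ] [ 0.01648474  0.05441586 -0.01248298] 27.540291807627867
```

View pics/a9.png

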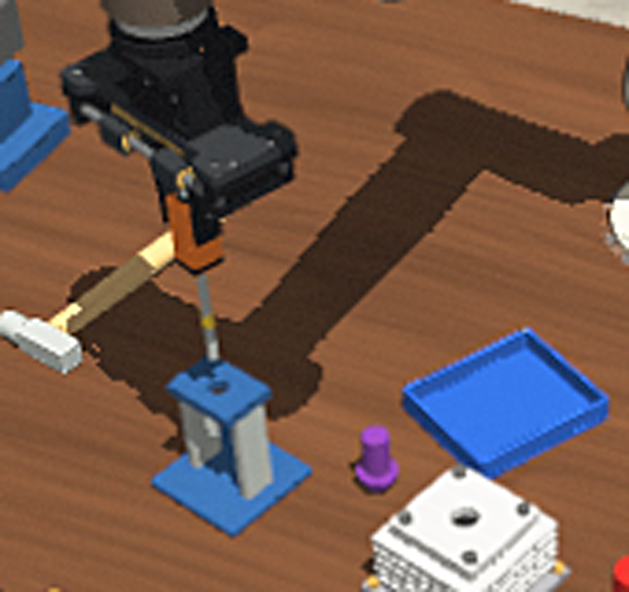

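View pics/b9.png

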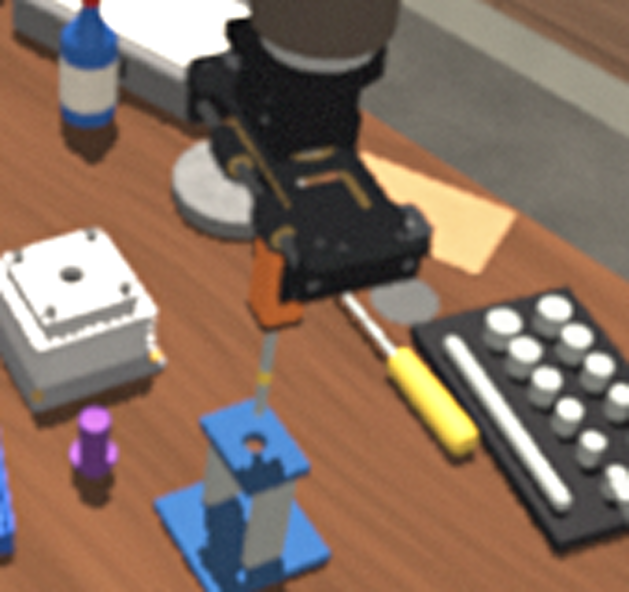

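View pics/wrist9.png

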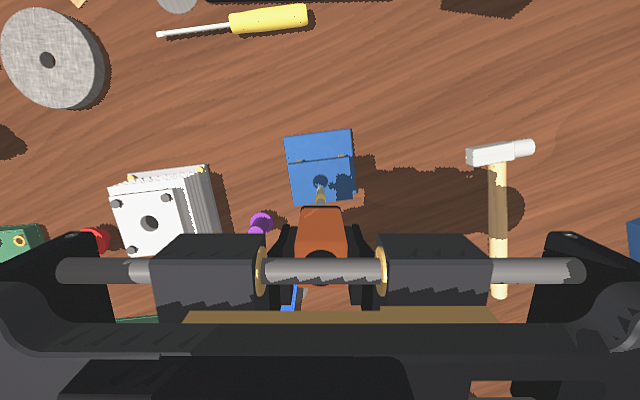

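Run:
```python
import cv2
a=cv2.imread('pics/scene9.png'); b=cv2.imread('pics/side9.png'); w=cv2.imread('pics/wrist9.png')
import numpy as np
A=cv2.resize(a[110:175,225:270],None,fx=9,fy=9,interpolation=cv2.INTER_NEAREST); B=cv2.resize(b[195:270,350:400],None,fx=8,fy=8,interpolation=cv2.INTER_NEAREST)
h=max(A.shape[0],B.shape[0]); out=np.zeros((h,A.shape[1]+B.shape[1],3),np.uint8); out[:A.shape[0],:A.shape[1]]=A; out[:B.shape[0],A.shape[1]:]=B
print(A.shape,B.shape); cv2.imwrite('pics/c9.png',out[:600,:800])
cv2.imwrite('pics/c9w.png',cv2.resize(w[160:290,270:370],None,fx=4.5,fy=4.5,interpolation=2))
```

```text
(585, 405, 3) (600, 400, 3)
```

View pics/c9.png

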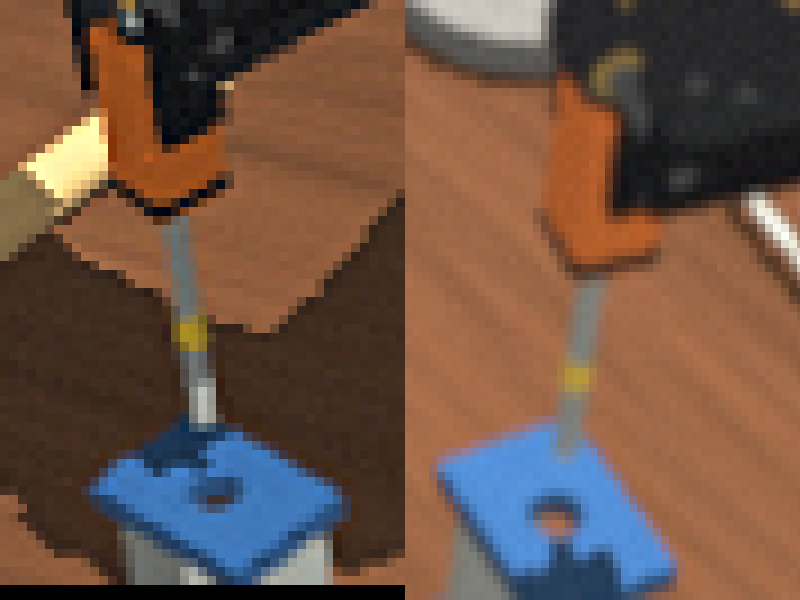

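View pics/c9w.png

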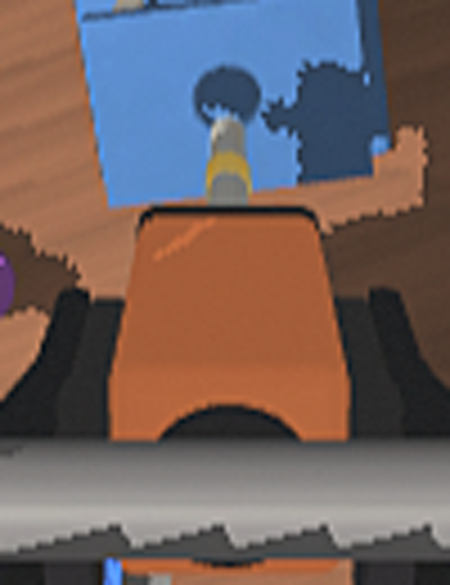

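```bash
cat >> h.py <<'E'
def tri(obs):
    A=np.zeros((3,3));b=np.zeros(3)
    for d,px,R,t in obs:
        o,v=ray(d,px,R,t);P=np.eye(3)-np.outer(v[0],v[0]);A+=P;b+=P@o
    X=np.linalg.solve(A,b)
    return X.round(4),[ (proj(d,X,R,t)[0]-px).round(2).tolist() for d,px,R,t in obs]
E
python3 - <<'E'
from h import *
import pickle
s,a=pickle.load(open('scene9.pkl','rb'));s,b=pickle.load(open('side9.pkl','rb'));s,w=pickle.load(open('wrist9.pkl','rb'))
R,t=wristpose(w,s)
fa=lambda x,y:(np.array([x/9+225-.5,y/9+110-.5])); fb=lambda x,y:(np.array([(x-405)/8+350-.5,y/8+195-.5]));fw=lambda x,y:(np.array([x/4.5+270-.5,y/4.5+160-.5]))
for n,pa,pb,pw in [('tip',fa(204,427),fb(567,457),fw(229,122)),('band',fa(190,333),fb(577,380),fw(228,165)),('top',fa(173,218),fb(592,278),None)]:
    o=[(a,pa,a['R'],a['t']),(b,pb,b['R'],b['t'])]
    print(n,tri(o)); 
    if pw is not None: print(' +w',tri(o+[(w,pw,R,t)]))
print(s['tcp_pos'])
E
```

```text
tip (array([ 0.5137, -0.2572,  0.1398]), [[-0.2, 0.03], [-0.23, -0.05]])
 +w (array([ 0.5143, -0.2569,  0.1396]), [[-0.21, 0.22], [-0.14, -0.19], [0.39, 0.56]])
band (array([ 0.5119, -0.2581,  0.1787]), [[-0.12, 0.02], [-0.14, -0.03]])
 +w (array([ 0.5137, -0.2573,  0.1782]), [[-0.16, 0.59], [0.12, -0.45], [1.28, 1.91]])
top (array([ 0.511 , -0.2586,  0.2255]), [[-0.1, 0.02], [-0.12, -0.02]])
[ 0.51278202 -0.25750156  0.24919187]
```

Run:
```python
from station import r
from h import *
s=r.sense(); print(s['time_s'],delta(s,[.539,-.0231,.252],-22.1))
```

```text
17.15 (array([-2.57, -9.08, -0.12]), array([-0.001,  0.02 , -0.017]))
```

Request:
play_rows(
  deltas=[
    [-0.05,-0.2,-0.1,0,0,0,15],
    [-0.2,-0.6,-0.1,0,0,0,15],
    [-0.4,-1.3,-0.1,0,0,0,15],
    [-0.65,-2.2,-0.1,0,0,0,15],
    [-0.9,-3.2,-0.1,0,0,0,15],
    [-1.2,-4.2,-0.1,0,0,0,15],
    [-1.5,-5.2,-0.1,0,0,0,15],
    [-1.8,-6.2,-0.1,0,0,0,15],
    [-2.1,-7.2,-0.1,0,0,0,15],
    [-2.3,-8.1,-0.1,0,0,0,15],
    [-2.45,-8.7,-0.1,0,0,0,15],
    [-2.54,-9,-0.1,0,0,0,15],
  ],
)

```text
time_s: 18.35
tcp_pos: [0.5393, -0.0238, 0.2521]
ee_rot: [[0.927, -0.376, -0.0], [-0.376, -0.927, 0.0], [-0.0, 0.0, -1.0]]
wrist_force: [-0.2, 0.3, -2.4]
gripper_width: 0.32
```

Request:
play_rows(
  deltas=[
    [-0.03,-0.06,0,0,0,0,15],
    [-0.03,-0.06,0,0,0,0,15],
    [-0.03,-0.06,0,0,0,0,15],
    [-0.03,-0.06,0,0,0,0,15],
    [-0.03,-0.06,0,0,0,0,15],
  ],
)

```text
time_s: 18.85
tcp_pos: [0.5391, -0.0243, 0.2522]
ee_rot: [[0.926, -0.378, -0.0], [-0.378, -0.926, -0.0], [0.0, 0.0, -1.0]]
wrist_force: [0.0, -0.3, -2.3]
gripper_width: 0.317
```

```bash
cat > look.py <<'E'
import sys,pickle
from station import r
from h import *
k=sys.argv[1]
s=r.sense(); print(s['time_s'],s['tcp_pos'],s['wrist_force'],s['gripper_width']*87,np.abs(s['joint_velocities']).max())
ims={}
for c in ['scene','side','wrist']:
    s=r.sense(); d=r.capture(c); ims[c]=d['pixels'][:,:,::-1].copy(); pickle.dump((s,d),open(f'{c}{k}.pkl','wb'))
E
python3 look.py 10
python3 - <<'E'
import pickle,cv2,numpy as np
from h import *
s,a=pickle.load(open('scene10.pkl','rb'));s,b=pickle.load(open('side10.pkl','rb'));s,w=pickle.load(open('wrist10.pkl','rb'))
P=[.54,-.0226,.08]; T=[.54,-.0226,.14]
print(proj(a,[P,T]),proj(b,[P,T]),proj(w,[P,T],*wristpose(w,s)))
for n,d,x,y in [('a',a,290,130),('b',b,290,170)]:
    cv2.imwrite(f'pics/{n}10.png',cv2.resize(d['pixels'][y:y+85,x:x+60,::-1],None,fx=7,fy=7,interpolation=cv2.INTER_NEAREST))
cv2.imwrite('pics/w10.png',cv2.resize(w['pixels'][110:300,230:420,::-1],None,fx=3.1,fy=3.1,interpolation=2))
E
```

```text
18.85 [ 0.53913792 -0.02431689  0.25221408] [ 0.04811849 -0.26259693 -2.29215127] 27.60260215011437 0.22057820550557913
[[314.92869893 199.42733465]
 [314.59078176 184.63404923]] [[318.67123286 213.75329476]
 [318.93934047 198.987645  ]] [[320.23907753 175.67385263]
 [320.21216586 187.59972556]]
```

View pics/a10.png

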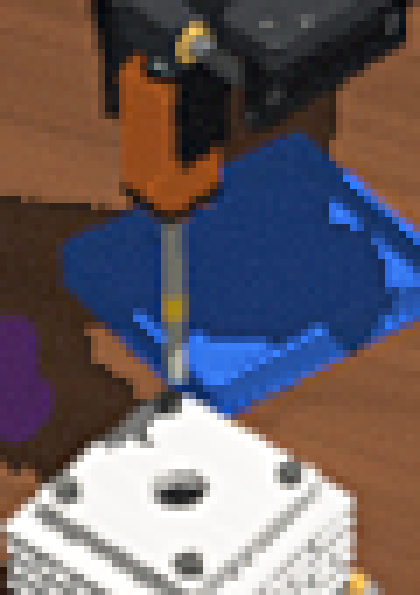

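View pics/b10.png

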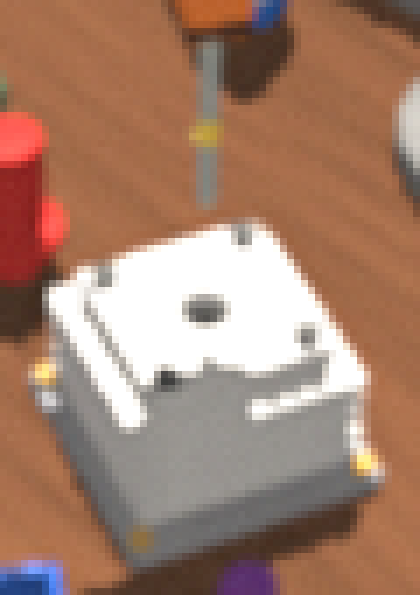

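View pics/w10.png

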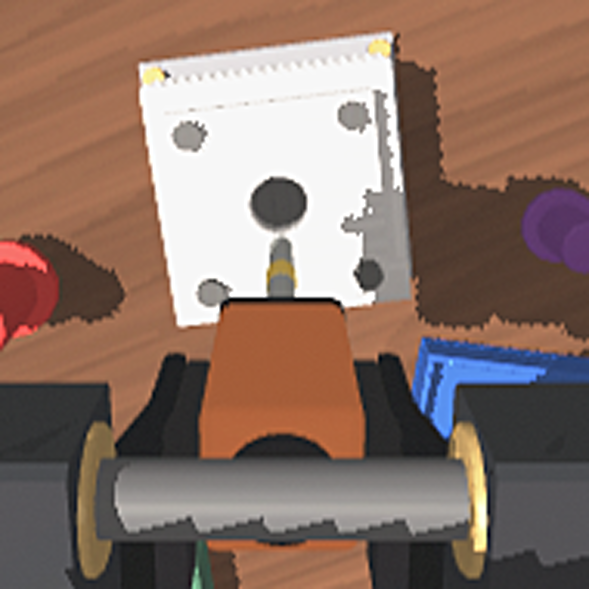

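Run:
```python
from h import *
import pickle
from station import r
s,a=pickle.load(open('scene10.pkl','rb'));s,b=pickle.load(open('side10.pkl','rb'));s,w=pickle.load(open('wrist10.pkl','rb'))
fa=lambda x,y:np.array([x/7+290-.5,y/7+130-.5]); fb=lambda x,y:np.array([x/7+290-.5,y/7+170-.5])
T=lambda pa,pb:tri([(a,pa,a['R'],a['t']),(b,pb,b['R'],b['t'])])
print('port',T(fa(180,489),fb(205.5,311)))
print('tip',T(fa(178,382),fb(207,207)))
print('band',T(fa(176,308),fb(206,134)))
print('top',T(fa(174,220),fb(209,40)))
s=r.sense(); print(s['tcp_pos'],delta(s,[.539,-.0231,.1497],-22.1))
```

```text
port (array([ 0.5398, -0.0226,  0.0797]), [[-0.25, 0.08], [-0.24, -0.08]])
tip (array([ 0.5391, -0.0229,  0.1408]), [[-0.31, 0.11], [-0.3, -0.1]])
band (array([ 0.5383, -0.023 ,  0.181 ]), [[-0.17, 0.06], [-0.16, -0.05]])
top (array([ 0.5397, -0.0223,  0.2286]), [[-0.15, 0.05], [-0.14, -0.05]])
[ 0.53919028 -0.02403089  0.25219759] (array([-0.02, -0.03,  4.1 ]), array([ 0.   , -0.   , -0.021]))
```

Request:
play_rows(
  deltas=[
    [0,-0.03,0.1,0,0,0,15],
    [0,-0.03,0.3,0,0,0,15],
    [0,-0.03,0.6,0,0,0,15],
    [0,-0.03,0.9,0,0,0,15],
    [0,-0.03,1.2,0,0,0,15],
    [0,-0.03,1.5,0,0,0,15],
    [0,-0.03,1.8,0,0,0,15],
    [0,-0.03,2,0,0,0,15],
    [0,-0.03,2.1,0,0,0,15],
    [0,-0.03,2.1,0,0,0,15],
    [0,-0.03,2.1,0,0,0,15],
  ],
)

```text
time_s: 20.1
tcp_pos: [0.5398, -0.023, 0.2]
ee_rot: [[0.926, -0.377, 0.001], [-0.377, -0.926, -0.0], [0.001, -0.0, -1.0]]
wrist_force: [-0.0, -0.4, -1.7]
gripper_width: 0.32
```

```bash
python3 look.py 11
python3 - <<'E'
import pickle,cv2,numpy as np
s,a=pickle.load(open('scene11.pkl','rb'));s,b=pickle.load(open('side11.pkl','rb'));s,w=pickle.load(open('wrist11.pkl','rb'))
A=[cv2.resize(d['pixels'][y:y+65,x:x+50,::-1],None,fx=8,fy=8,interpolation=cv2.INTER_NEAREST) for d,x,y in [(a,290,160),(b,294,170)]]
cv2.imwrite('pics/ab11.png',np.hstack(A))
E
```

```text
20.1 [ 0.53976044 -0.02302663  0.20000218] [-0.02255653 -0.43746305 -1.67472238] 27.877163438289106 0.24464355194422668
```

View pics/ab11.png

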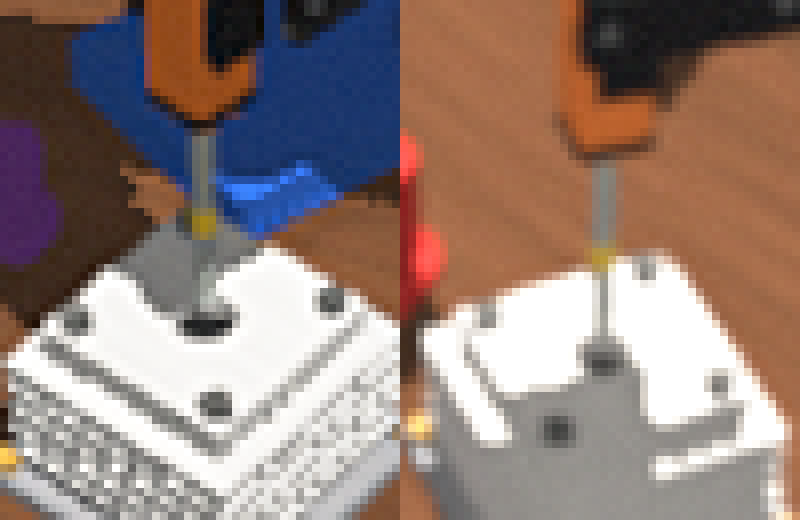

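The tip is about 10 mm above the mouth and over the hole's middle in both views (left rod (205,300) vs hole (207,318); right rod (602,335) vs hole (602,357)). Continue 50 mm down.

Request:
play_rows(
  deltas=[
    [0,0,0.1,0,0,0,15],
    [0,0,0.3,0,0,0,15],
    [0,0,0.55,0,0,0,15],
    [0,0,0.8,0,0,0,15],
    [0,0,1.05,0,0,0,15],
    [0,0,1.3,0,0,0,15],
    [0,0,1.55,0,0,0,15],
    [0,0,1.8,0,0,0,15],
    [0,0,1.95,0,0,0,15],
    [0,0,2,0,0,0,15],
    [0,0,2,0,0,0,15],
    [0,0,2,0,0,0,15],
  ],
)

```text
time_s: 21.45
tcp_pos: [0.5397, -0.023, 0.15]
ee_rot: [[0.926, -0.377, 0.001], [-0.377, -0.926, 0.0], [0.001, -0.0, -1.0]]
wrist_force: [0.2, 0.2, -2.3]
gripper_width: 0.319
```

```bash
python3 look.py 12
python3 - <<'E'
import pickle,cv2,numpy as np
s,a=pickle.load(open('scene12.pkl','rb'));s,b=pickle.load(open('side12.pkl','rb'));s,w=pickle.load(open('wrist12.pkl','rb'))
A=[cv2.resize(d['pixels'][y:y+65,x:x+50,::-1],None,fx=8,fy=8,interpolation=cv2.INTER_NEAREST) for d,x,y in [(a,290,160),(b,294,170)]]
cv2.imwrite('pics/ab12.png',np.hstack(A))
cv2.imwrite('pics/w12.png',cv2.resize(w['pixels'][110:300,230:420,::-1],None,fx=3.1,fy=3.1,interpolation=2))
cv2.imwrite('pics/tray12.png',cv2.resize(a['pixels'][170:300,330:480,::-1],None,fx=4,fy=4,interpolation=2))
E
```

```text
21.45 [ 0.5397379  -0.02298383  0.14997674] [ 0.15428155  0.22261236 -2.26284897] 27.7713870909759 0.11029555207577763
```

View pics/ab12.png

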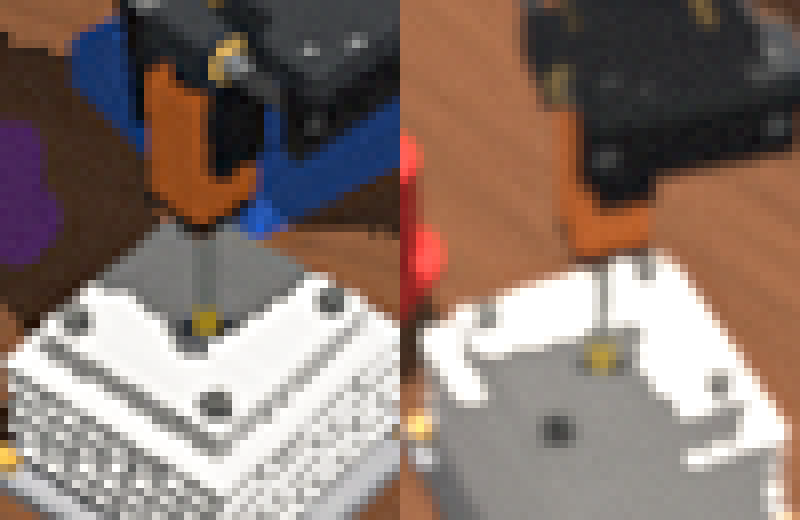

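View pics/w12.png

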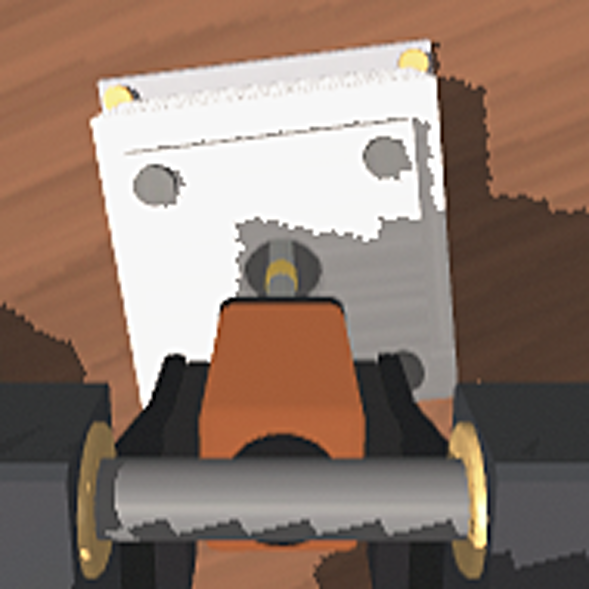

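View pics/tray12.png

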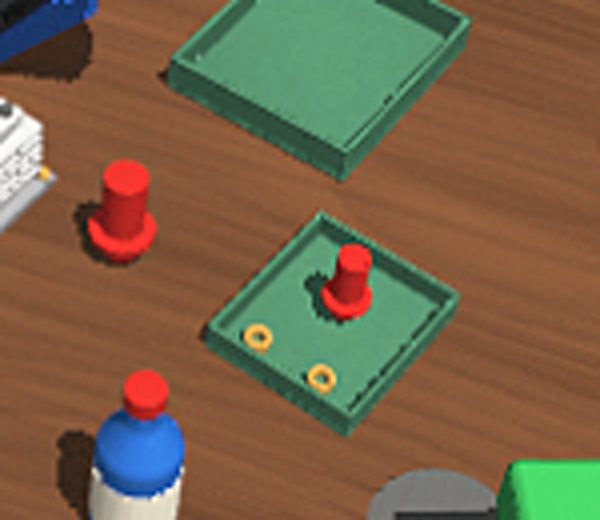

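The yellow band sits in the mouth, centred in all three views (scene (205,322), side (602,357), wrist (281,272)), and the plug stands in the tray. Holding.

Request:
play_rows(
  deltas=[
    [0,0,0,0,0,0,15],
    [0,0,0,0,0,0,15],
    [0,0,0,0,0,0,15],
    [0,0,0,0,0,0,15],
    [0,0,0,0,0,0,15],
    [0,0,0,0,0,0,15],
    [0,0,0,0,0,0,15],
    [0,0,0,0,0,0,15],
    [0,0,0,0,0,0,15],
    [0,0,0,0,0,0,15],
    [0,0,0,0,0,0,15],
    [0,0,0,0,0,0,15],
  ],
)

```text
time_s: 22.8
tcp_pos: [0.5395, -0.023, 0.1497]
ee_rot: [[0.926, -0.377, 0.0], [-0.377, -0.926, -0.0], [0.0, 0.0, -1.0]]
wrist_force: [0.0, -0.2, -2.0]
gripper_width: 0.321
```

Request:
play_rows(
  deltas=[
    [0,0,0,0,0,0,15],
    [0,0,0,0,0,0,15],
    [0,0,0,0,0,0,15],
    [0,0,0,0,0,0,15],
    [0,0,0,0,0,0,15],
    [0,0,0,0,0,0,15],
    [0,0,0,0,0,0,15],
    [0,0,0,0,0,0,15],
    [0,0,0,0,0,0,15],
    [0,0,0,0,0,0,15],
    [0,0,0,0,0,0,15],
    [0,0,0,0,0,0,15],
  ],
)

```text
time_s: 24.0
tcp_pos: [0.5395, -0.023, 0.1497]
ee_rot: [[0.926, -0.377, -0.0], [-0.377, -0.926, -0.0], [-0.0, 0.0, -1.0]]
wrist_force: [0.8, -0.0, -1.9]
gripper_width: 0.317
```

Request:
play_rows(
  deltas=[
    [0,0,0,0,0,0,15],
    [0,0,0,0,0,0,15],
    [0,0,0,0,0,0,15],
    [0,0,0,0,0,0,15],
    [0,0,0,0,0,0,15],
    [0,0,0,0,0,0,15],
    [0,0,0,0,0,0,15],
    [0,0,0,0,0,0,15],
    [0,0,0,0,0,0,15],
    [0,0,0,0,0,0,15],
    [0,0,0,0,0,0,15],
    [0,0,0,0,0,0,15],
  ],
)

```text
time_s: 25.2
tcp_pos: [0.5395, -0.023, 0.1497]
ee_rot: [[0.926, -0.377, 0.0], [-0.377, -0.926, -0.0], [0.0, 0.0, -1.0]]
wrist_force: [0.3, -0.4, -1.1]
gripper_width: 0.322
```

```bash
python3 look.py 13
python3 - <<'E'
import pickle,cv2,numpy as np
s,a=pickle.load(open('scene13.pkl','rb'));s,b=pickle.load(open('side13.pkl','rb'))
A=[cv2.resize(d['pixels'][y:y+65,x:x+50,::-1],None,fx=8,fy=8,interpolation=cv2.INTER_NEAREST) for d,x,y in [(a,290,160),(b,294,170)]]
cv2.imwrite('pics/ab13.png',np.hstack(A))
E
```

```text
25.2 [ 0.53949724 -0.02302971  0.14970817] [ 0.3279885  -0.35730215 -1.11002088] 27.986467744506367 0.07478184286556976
```

View pics/ab13.png

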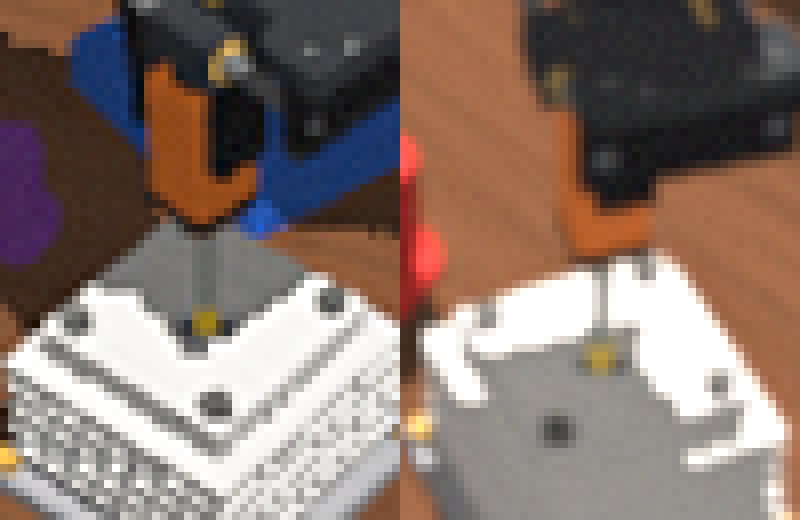

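The view has not changed: the scope is centred, still, and its band is at the mouth. Handing in.

```bash
python3 -c "
from station import r
print(r.finish_job()); print(r.sense()['time_s'])"
```

```text
the job is handed in; nothing more can be done
None
the job is handed in; nothing more can be done
```

The job is handed in at about 25 s of the 69 s allowed; the station reports no verdict, so what follows rests on my own last checks.

- **Plug:** I pulled the smaller red plug from the port and stood it upright in the smaller green tray, clear of the nuts. The last picture of the tray, taken just before the hold, shows it let go and standing there.
- **Scope:** I gripped it by the orange handle, drew it clear of the stand and lowered it through the port. I then held it still for about 3.7 s, and it was still held there when I handed in.
- **Position:** The TCP held at (0.5395, -0.0230, 0.1497), which puts the lens about 40 mm deep and 1–2 mm or less from the port's axis. The yellow band sits in the port's mouth in the scene and side pictures.
- **Contact:** The wrist force stayed at roughly the scope's weight, with no sign of touching the cylinder. It does read noisily, about 1 to 2.5 N downward.
- **Disagreements:** One mean of the four bolt heads put the cylinder's centre about 3 mm off in y. One bolt was half hidden in that picture, so I did not use that mean; the other camera estimates agreed within about 1 mm. Nothing else disagreed.
- **Bystanders:** I brought the arm nowhere near the bystander items, but I did not measure their positions again at the end.

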